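# Zero the bag sealer's heat dial, then set it four clicks up

### The arm

A 6-joint arm with a two-finger parallel gripper is mounted at the origin on the work surface. World frame = base frame: x ahead of the robot, y to its left, z up, the work surface at z = 0. Lengths are in m, angles in rad, forces in N, time in s.
With the tool pointing down it reaches from about 0.275 to 0.875 m from the base axis. Payload 12.5 kg.
Tool frame: the origin (TCP) lies midway between the tips of the shut fingers; the grasp point (between the pads) lies arm.grip_point_offset behind it (arm.grip_point_offset is the distance from the TCP to the grasp point, in m); z points along the fingers, y is the line along which they close (so a half turn about z gives the same grasp; the last joint's range is limited). The gripper opens to 85 mm and grips with 20 to 120 N. Pads are 22 mm wide; open, the fingers measure 114 mm over their backs; the gripper's body (76 mm by 85 mm) begins 54 mm behind the grasp point. The pads swing forward as they close: fully open they stand 13 mm farther back than shut.
Start: joints at [-1.22, 0.351, 1.652, -0, 1.139, -0.085], TCP at [0.232, -0.499, 0.231] pointing down, gripper open.
Joint ranges: [-2.75, 2.75], [-0.79, 2.1], [0.01, 2.65], [-1.57, 4.71], [0.07, 3.14], [-2.87, 2.87]. Speed limits (rad/s): [2.22, 2.22, 2.79, 3.14, 3.14, 3.14].

### API

Orientations are given as a rotation vector (axis times angle).
In Python, from bench import arm gives the robot as it stands.
- The arm moves only by the tool pendant, called after ">>>" in YAML: its name, and indented under it one key for each argument. Schema: {"type":"object","properties":{"rows":{"type":"array","items":{"type":"array","prefixItems":[{"type":"array","items":{"type":"number"},"minItems":3,"maxItems":3},{"type":"number"}],"minItems":2,"maxItems":2},"minItems":1,"maxItems":20},"finger_gap":{"type":"number"},"clamp_n":{"type":"number"},"only":{"type":"string"},"quiet":{"type":"boolean"},"lines":{"type":"string"}},"required":["rows"],"additionalProperties":false}. rows is a list of rows, 1 to 20 of them, each written [[dx, dy, dz], turn]: dx, dy, dz in parts of the range, where 1.0 means 100 cm, then a turn about the tool's z in shares of 4 rad (1.0 is 4 rad); each row is the pose to reach, as a shift and turn from the pose commanded when the call began, along the tool's axes at that moment; what a row does not reach only later rows make up. A row lasts 1/8 s, in which the tool goes at most 0.0625 m and 0.188 rad, less where a joint would pass 70% of its speed; a pose out of reach is approached as far as the arm can. finger_gap is the finger opening in m, set as the call begins (left out keeps the last). The fingers move at their own pace and stop on an object; clamp_n is the grip in N (left out, the last holds). Time passes only in rows, so rows that do not move let the fingers close. The tool returns the time, the measured TCP pose, the force, the opening and the grip force at its end. only (a regular expression) keeps the lines of the reply that match it, lines (a string "A,B") keeps lines A to B, and quiet returns only ok. No shift or turn number may pass 1 either way. Input that does not fit is refused with a message, and nothing moves.
- arm.read_state(): the state, without advancing time (a new reading comes with each control period).
- arm.camera(name): name is "scene" or "top" or "wrist"; returns the picture (400x640x3 uint8, red, green, blue); there is no depth.
- arm.camera_info(name): a dict with "vertical_fov" (degrees; the focal length in pixels is half the picture's height over the tangent of half this angle, whatever the lens; pixels are square), "cx", "cy" (the principal point, pixels), "R" (3x3) and "t" (3): a world point X has camera coordinates R X + t. Camera axes: x right, y down, z forward; pixel columns grow to the right and rows downward; lengths in m; the calibration is good to about 2 mm. The wrist camera is an equidistant fisheye: a pixel r from the principal point sees the ray r / f radians off the axis. A picture is of the moment at which its call begins: read the wrist's pose just before it. camera_info takes no time and is no camera call; for the wrist camera it gives the pose at the moment of the call.
- arm.finish_job(): hands the job in; it is judged then, once.
The state is a dict: "time_s": time; "joint_pos": joint angles; "qd": joint speeds; "joint_torque": joint torques, N m; "tcp_pos": TCP position; "ee_rot": TCP orientation; "force": force on the tool from outside, world axes, zero at the start; "ft_torque": the same for the moment, N m; "opening": finger opening in m; "gripper_force": force on a finger pad.
Only numpy, scipy, OpenCV 4.12 (cv2) and the standard library are available. Lean on these libraries where they do the work, as an engineer would, in place of code of your own. Each camera call takes 0.05 s, during which the arm holds its last target. There are 200 camera calls.

### The job

Set the heat time on the bag sealer for the thin bags: turn its large dial anticlockwise all the way to its stop, then turn it back clockwise exactly four clicks and let go. Leave the small dial as it is set, and do not knock over or shove the things standing around the sealer.

Things in the scene. Friction and masses are not known exactly. Their poses are not given: they have to be found in the camera images.
- sealer: bag sealer fixed to the table, 210 mm deep, 360 wide. Origin: centre of its underside; x points from the operator's side to the rear, y left, z up. In front an aluminium deck, x -105 to 5, y -150 to 150, top at z 55 mm, with two black fluted dials: large at x -52, y 60; small at x -52, y -75. Behind, a grey casing 75 mm high and a closed pressing arm at x 55, up to z 118 mm
- dial_axis (a point): point on the vertical axis of the large dial, 24 mm above the deck top, a good height to grip it (79 mm above the table); axes are those of the sealer
- heat_dial (a joint): large dial: upright cylinder, diameter 44 mm, 2 to 34 mm above the deck, white pointer on top. Rad: 0 at the anticlockwise stop (from above), growing clockwise to 4.19. Held by a sprung ball (clicks) every 0.419 rad; the stop at 0 is itself such a position (click 0). Ticks on the deck mark the clicks, the longest click 0. Let go between clicks, it springs to a near one. Turns with under 0.1 N m
- heat_dial_pointer (a point): outer end of the white pointer line on top of the large dial, 20 mm from its axis; at dial value 0 it points 120 degrees anticlockwise of the sealer's x axis and it turns with the dial
- cool_dial_pointer (a point): outer end of the white pointer line on top of the small dial (25 mm diameter, its top 22 mm above the deck), 11 mm from that dial's axis; that dial turns easily and stays where it is left
- tin: loose food tin with a blue label, 74 mm diameter, 110 mm high, standing on the table left of the sealer; origin at the centre of its underside
- jar: loose jar with a brass-coloured lid, 60 mm diameter, 85 mm high, standing on the table in front of the sealer's left corner; origin at the centre of its underside
- tape_roll: loose roll of clear tape, 96 mm outer diameter, 48 mm high, lying flat right of the sealer; origin at the centre of its underside

How it is judged:
By the outcome, as a careful person would: the job done as asked, in the order asked, and still so for the second after the job is handed in, with the robot touching nothing.
It also fails if it takes over 67 s, if anything falls off the work surface, if the arm or the gripper's body presses on something with over 40 N, if the wrist force passes 120 N, or if a joint passes its speed limit or range.

## Working session

There is one attempt and no reset: what is moved stays moved. The work goes in short steps, Python scripts to look and compute and a tool call to move; the robot and the scene stay as the last step left them, time stands still between calls to the robot, and variables do not carry over. Pictures are saved under pics/ and viewed, at most 10 in all, crops included, and the job is handed in when it is done.

```bash
ls; mkdir -p pics; python3 - <<'E'
from bench import arm
import cv2,numpy as np
for n in("scene","top"):
    im=arm.camera(n); cv2.imwrite(f"pics/{n}0.png",im[:,:,::-1])
    i=arm.camera_info(n); print(n,i)
s=arm.read_state(); print(s["time_s"],s["tcp_pos"],s["ee_rot"],arm.grip_point_offset,s["force"])
E
```

```text
bench.py
pics
scene {'vertical_fov': 50.99242875147978, 'cx': 320.6222301103119, 'cy': 202.04149755636914, 'R': array([[ 0.56132864,  0.82747784, -0.01380487],
       [ 0.48624904, -0.34325848, -0.80357668],
       [-0.66968054,  0.444358  , -0.59504113]]), 't': array([-0.36794805, -0.19808909,  1.29368276])}
top {'vertical_fov': 55.59976798989416, 'cx': 322.75556407196194, 'cy': 195.11383022591912, 'R': array([[-0.02864358, -0.99957338, -0.0057094 ],
       [-0.99355577,  0.02909685, -0.10954593],
       [ 0.10966532,  0.00253482, -0.99396534]]), 't': array([0.03824795, 0.58725464, 0.95087274])}
0.1 [ 0.23209912 -0.49829594  0.23080211] [-3.06624829e+00 -6.79004626e-01  2.49707770e-04] 0.0187 [-0.06845712 -0.33502555  0.05682927]
```

View pics/top0.png

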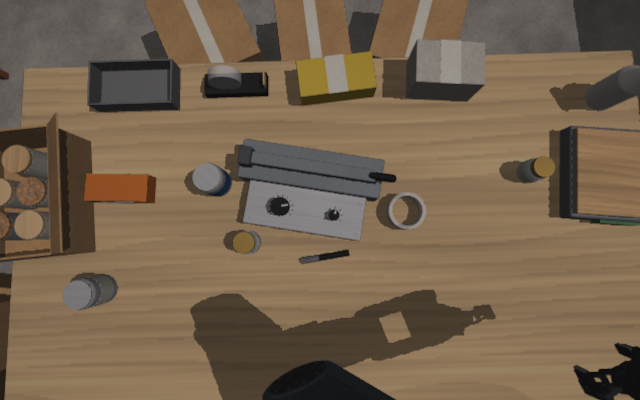

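View pics/scene0.png

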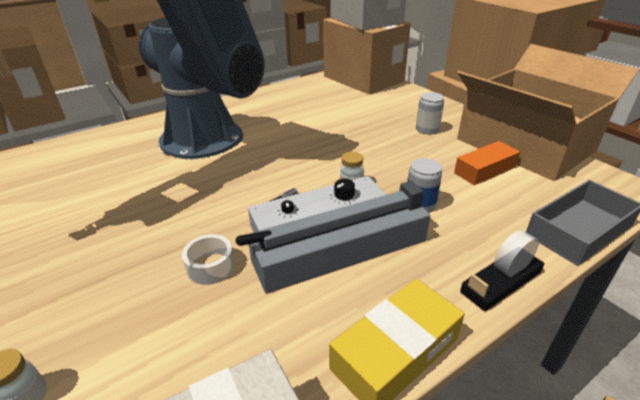

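The top view shows the sealer deck (corners about (249,180), (370,198), (361,240) and (243,222)). The large dial is near (279,206), the small dial near (333,215), the jar lid (243,241) and the tin (211,180). I'll zoom in and measure these.

```bash
cat > h.py <<'E'
from bench import arm
import cv2,numpy as np
def ray(n,u,v,z,i=None):
    i=i or arm.camera_info(n); f=200/np.tan(np.radians(i["vertical_fov"])/2)
    x,y=(u-i["cx"])/f,(v-i["cy"])/f; d=np.array([x,y,1.])
    if n=="wrist":
        r=np.hypot(x,y); d=np.array([x/r*np.sin(r),y/r*np.sin(r),np.cos(r)])
    R=np.array(i["R"]);c=-R.T@i["t"];w=R.T@d
    return c+w*(z-c[2])/w[2]
def proj(n,X,i=None):
    i=i or arm.camera_info(n); f=200/np.tan(np.radians(i["vertical_fov"])/2)
    p=np.array(i["R"])@X+i["t"]
    if n=="wrist":
        r=np.hypot(p[0],p[1]);a=np.arctan2(r,p[2]);return i["cx"]+f*a*p[0]/r,i["cy"]+f*a*p[1]/r
    return i["cx"]+f*p[0]/p[2],i["cy"]+f*p[1]/p[2]
E
python3 - <<'E'
from h import *
im=cv2.imread("pics/top0.png")
cv2.imwrite("pics/topc.png",cv2.resize(im[130:260,185:435],None,fx=3.2,fy=3.2,interpolation=cv2.INTER_CUBIC))
m=cv2.inRange(im,(0,0,0),(45,45,45)); 
n,l,s,c=cv2.connectedComponentsWithStats(m)
for k in range(1,n):
    if 240<c[k][0]<365 and 180<c[k][1]<240 and s[k][4]>30: print(s[k],c[k],ray("top",*c[k],0.085))
hsv=cv2.cvtColor(im,cv2.COLOR_BGR2HSV)
# deck: low saturation bright
m=((hsv[...,1]<40)&(hsv[...,2]>120)).astype(np.uint8); n,l,s,c=cv2.connectedComponentsWithStats(m)
for k in range(1,n):
    if s[k][4]>300: print("grey",s[k],c[k])
k=l[222,300]; cs,_=cv2.findContours(cv2.morphologyEx((l==k).astype(np.uint8),cv2.MORPH_CLOSE,np.ones((5,5))),0,2); r=cv2.minAreaRect(max(cs,key=cv2.contourArea)); print(r)
P=np.array([ray("top",*p,0.055) for p in cv2.boxPoints(r)]);print(P,P.mean(0),[np.linalg.norm(P[i]-P[i-1]) for i in range(4)])
print(ray("top",243,241,.085),ray("top",211,178,.11),ray("top",407,211,.048))
E
```

```text
[268 197  21  18 247] [278.6194332  206.10526316] [0.55843046 0.12979121 0.085     ]
[329 210  10  10  69] [332.98550725 214.97101449] [ 0.53289447 -0.00244298  0.085     ]
grey [184   0  39  63 778] [203.22236504  30.86246787]
grey [303   0  19  58 629] [312.02861685  28.38314785]
grey [ 406    0   79   84 3354] [445.49344067  55.32468694]
grey [325  55  23  38 658] [335.84802432  73.5106383 ]
grey [193 163  27  27 557] [205.7989228  176.26570916]
grey [ 244  181  122   60 4248] [306.24741055 210.01577213]
grey [389 192  37  37 318] [407.47484277 210.10691824]
((304.6197509765625, 209.61767578125), (117.54566192626953, 42.253780364990234), 9.366511344909668)
[[ 0.52623685  0.22315248  0.055     ]
 [ 0.63177398  0.20502744  0.055     ]
 [ 0.57421986 -0.08799223  0.055     ]
 [ 0.47012616 -0.06652648  0.055     ]] [0.55058921 0.0684153  0.055     ] [np.float64(0.2950632312149826), np.float64(0.10708222658229796), np.float64(0.29861849758421644), np.float64(0.10628394046712367)]
[0.47615423 0.21746951 0.085     ] [0.62875163 0.28818628 0.11      ] [ 0.53962975 -0.19117769  0.048     ]
```

View pics/topc.png

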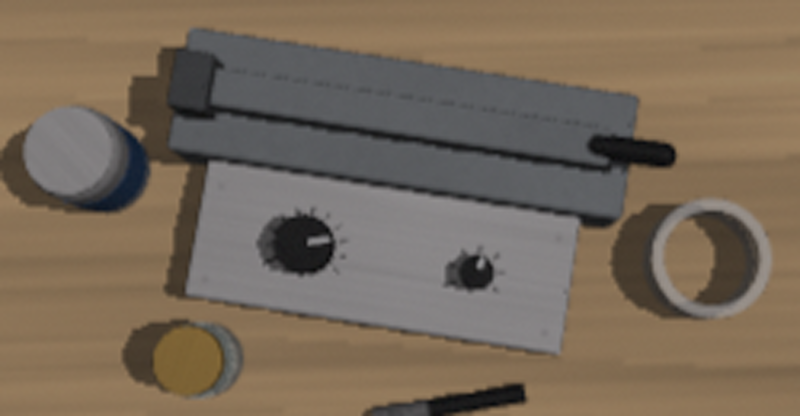

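The pointer in the crop runs from (306,244) to (333,239), a world angle of about -79°. Sealer yaw is about -11°, so the dial is near 3.3 rad, i.e. click 8. The dial axis is near (0.560, 0.127). I'll move above it and measure again with the wrist camera.

The rows are not in the units I measure in: turns go in shares of 4 rad. I convert before sending: 0.65 rad / 4 = 0.1625.

>>> pendant:
  rows:
    - [[0.14, -0.107, 0], 0.04]
    - [[0.281, -0.215, 0], 0.0825]
    - [[0.42, -0.32, 0], 0.125]
    - [[0.562, -0.43, 0.02], 0.1625]
    - [[0.562, -0.43, 0.04], 0.1625]
    - [[0.562, -0.43, 0.04], 0.1625]
    - [[0.562, -0.43, 0.04], 0.1625]
    - [[0.562, -0.43, 0.04], 0.1625]
    - [[0.562, -0.43, 0.04], 0.1625]
    - [[0.562, -0.43, 0.04], 0.1625]
    - [[0.562, -0.43, 0.04], 0.1625]
    - [[0.562, -0.43, 0.04], 0.1625]
    - [[0.562, -0.43, 0.04], 0.1625]
    - [[0.562, -0.43, 0.04], 0.1625]
    - [[0.562, -0.43, 0.04], 0.1625]
    - [[0.562, -0.43, 0.04], 0.1625]
  finger_gap: 0.066
  clamp_n: 20

```text
time_s: 2.1
tcp_pos: [0.5601, 0.1277, 0.1915]
ee_rot: [-3.123, 0.337, -0.0]
force: [-0.0, -0.9, 0.8]
opening: 0.0662
gripper_force: 0.0
```

```bash
python3 - <<'E'
from h import *
s=arm.read_state(); i=arm.camera_info("wrist"); im=arm.camera("wrist"); cv2.imwrite("pics/w1.png",im[:,:,::-1])
print(s["joint_pos"],s["tcp_pos"],s["ee_rot"],-i["R"].T@i["t"],proj("wrist",np.array([.56,.1277,.089]),i))
np.save("w1.npy",i,allow_pickle=True)
E
```

```text
[ 1.43227932e-01  4.37592543e-01  1.62786804e+00 -2.25802809e-05
  1.07592408e+00  1.92927627e+00] [0.56005243 0.12774396 0.19152319] [-3.12338472e+00  3.37444470e-01 -3.24233485e-04] [0.62607802 0.1135644  0.33474004] (np.float64(320.215732932605), np.float64(197.3676878805225))
```

View pics/w1.png

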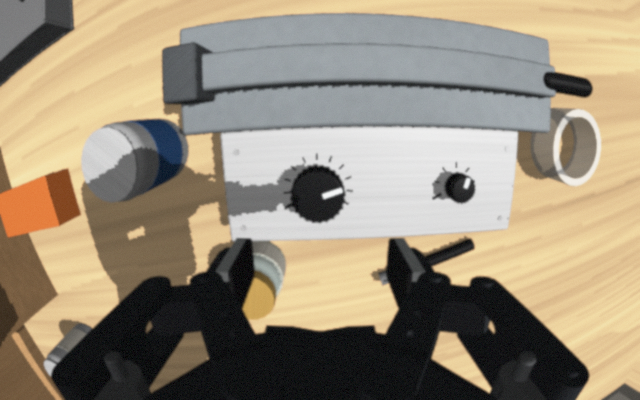

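The wrist view shows the large dial near (318,194) with its pointer to the right-up, and the small dial near (461,187). Its pointer is the short white mark at (467,183). I'll fit the dial rim.

```bash
cat >> h.py <<'E'
def dial(im,i,u0,v0,zt,rad):
    """im RGB; dial-top rim circle fit + pointer angle"""
    w=int(rad*2600);x0,y0=int(u0)-w,int(v0)-w;c=im[y0:y0+2*w,x0:x0+2*w].astype(int)
    m=cv2.morphologyEx((c.max(2)<60).astype(np.uint8),cv2.MORPH_CLOSE,np.ones((9,9)))
    m=cv2.morphologyEx(m,cv2.MORPH_OPEN,np.ones((5,5)))
    cs,_=cv2.findContours(m,0,1);q=max(cs,key=cv2.contourArea)[:,0]+[x0,y0]
    P=np.array([ray("wrist",*p,zt,i)[:2] for p in q])
    C0=-i["R"].T@i["t"];d=P-P.mean(0);P=P[d@(C0[:2]-P.mean(0))<0]   # far rim = top edge
    A=np.c_[2*P,np.ones(len(P))];b=(P**2).sum(1);s=np.linalg.lstsq(A,b,rcond=None)[0]
    r=np.sqrt(s[2]+s[:2]@s[:2]);ctr=s[:2]
    W=[]
    for v in range(y0,y0+2*w):
        for u in range(x0,x0+2*w):
            if im[v,u].min()>120:
                X=ray("wrist",u,v,zt,i)[:2]
                if np.hypot(*(X-ctr))<rad*.85: W.append(X)
    W=np.array(W);t=W.mean(0)-ctr
    vx=cv2.fitLine(W.astype(np.float32),2,0,.01,.01).ravel()[:2]; vx=vx*np.sign(vx@t)
    return ctr,r,np.degrees(np.arctan2(t[1],t[0])),np.degrees(np.arctan2(vx[1],vx[0])),len(W)
E
python3 - <<'E'
from h import *
i=np.load("w1.npy",allow_pickle=True).item(); im=cv2.imread("pics/w1.png")[:,:,::-1]
print(dial(im,i,318,194,.089,.022)); print(dial(im,i,461,187,.077,.0125))
C=[(222,132),(518,128),(508,228),(234,241)]
P=np.array([ray("wrist",*c,.055,i) for c in C]);print(P,P.mean(0))
for a,b in((0,1),(1,2),(2,3),(3,0)): d=P[b]-P[a];print(np.linalg.norm(d),np.degrees(np.arctan2(d[1],d[0])))
E
```

```text
(array([0.56184842, 0.13053725]), np.float64(0.021104784986984114), np.float64(-91.5795969846869), np.float64(-81.07336883285282), 115)
(array([ 0.53511691, -0.00147485]), np.float64(0.010422680552075231), np.float64(-40.01713414442762), np.float64(-21.180444023027125), 48)
[[ 0.63181674  0.20522658  0.055     ]
 [ 0.57977565 -0.08668946  0.055     ]
 [ 0.47166024 -0.0666484   0.055     ]
 [ 0.52488164  0.22433101  0.055     ]] [0.55203357 0.06905493 0.055     ]
0.29651855100981306 -100.10816537284293
0.10995719469932785 169.4984363374956
0.29580658133386734 79.6349247690141
0.10862824075243563 -10.12927770914568
```

The centre is (0.561, 0.1295): the radius checks at 21 mm against 22, and the dials are 135 mm apart as specified. The dial reads about 3.32 rad, so click 8. I'll lower and grip.

>>> pendant:
  rows:
    - [[0.0006, -0.0018, 0.03], 0]
    - [[0.0006, -0.0018, 0.06], 0]
    - [[0.0006, -0.0018, 0.09], 0]
    - [[0.0006, -0.0018, 0.11], 0]
    - [[0.0006, -0.0018, 0.122], 0]
    - [[0.0006, -0.0018, 0.1305], 0]
    - [[0.0006, -0.0018, 0.1305], 0]
    - [[0.0006, -0.0018, 0.1305], 0]

```text
time_s: 3.15
tcp_pos: [0.5615, 0.1302, 0.0614]
ee_rot: [-3.123, 0.336, -0.002]
force: [-0.1, 1.2, -0.2]
opening: 0.0659
gripper_force: 0.0
```

>>> pendant:
  rows:
    - [[0, 0, 0], 0]
    - [[0, 0, 0], 0]
    - [[0, 0, 0], 0]
    - [[0, 0, 0], 0]
    - [[0, 0, 0], 0]
    - [[0, 0, 0], 0]
    - [[0, 0, 0], 0]
    - [[0, 0, 0], 0]
  finger_gap: 0.03
  clamp_n: 25

```text
time_s: 4.15
tcp_pos: [0.5613, 0.1297, 0.0616]
ee_rot: [3.123, -0.336, 0.001]
force: [-1.1, -4.7, 5.9]
opening: 0.0429
gripper_force: 24.9
```

```bash
python3 - <<'E'
from h import *
s=arm.read_state(); i=arm.camera_info("wrist"); im=arm.camera("wrist"); cv2.imwrite("pics/w2.png",im[:,:,::-1]);print(s["force"],s["ft_torque"],s["joint_pos"][5])
E
```

```text
[-1.10735086 -4.73926927  5.87120685] [-0.70408613  0.4019294  -0.01870296] 1.9320233462669445
```

View pics/w2.png

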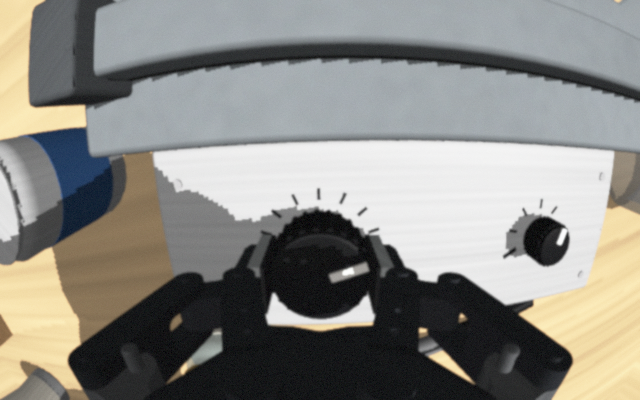

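The dial is gripped squarely, with the dial top at (318,275), the pointer to the right, and the small dial clear. Next is the anticlockwise turn, stopping just short of the stop at first.

To row units: -3.18 rad / 4 = -0.795.

>>> pendant:
  rows:
    - [[0, 0, 0], -0.0425]
    - [[0, 0, 0], -0.085]
    - [[0, 0, 0], -0.1275]
    - [[0, 0, 0], -0.17]
    - [[0, 0, 0], -0.2125]
    - [[0, 0, 0], -0.255]
    - [[0, 0, 0], -0.2975]
    - [[0, 0, 0], -0.34]
    - [[0, 0, 0], -0.3825]
    - [[0, 0, 0], -0.425]
    - [[0, 0, 0], -0.4675]
    - [[0, 0, 0], -0.51]
    - [[0, 0, 0], -0.5525]
    - [[0, 0, 0], -0.595]
    - [[0, 0, 0], -0.6375]
    - [[0, 0, 0], -0.68]
    - [[0, 0, 0], -0.7225]
    - [[0, 0, 0], -0.7625]
    - [[0, 0, 0], -0.795]
    - [[0, 0, 0], -0.795]

```text
time_s: 6.7
tcp_pos: [0.5585, 0.1302, 0.0614]
ee_rot: [-0.272, -3.124, 0.001]
force: [-17.0, -0.7, 18.6]
opening: 0.0433
gripper_force: 26.1
```

```bash
python3 - <<'E'
from h import *
s=arm.read_state(); i=arm.camera_info("wrist"); np.save("w3.npy",i,allow_pickle=True); im=arm.camera("wrist"); cv2.imwrite("pics/w3.png",im[:,:,::-1]);print(s["force"],s["ft_torque"],s["joint_pos"][5])
E
```

```text
[-17.04346556  -0.71530221  18.57109878] [1.49474921e-03 2.75909694e+00 7.43201128e-02] -1.2498793514179034
```

View pics/w3.png

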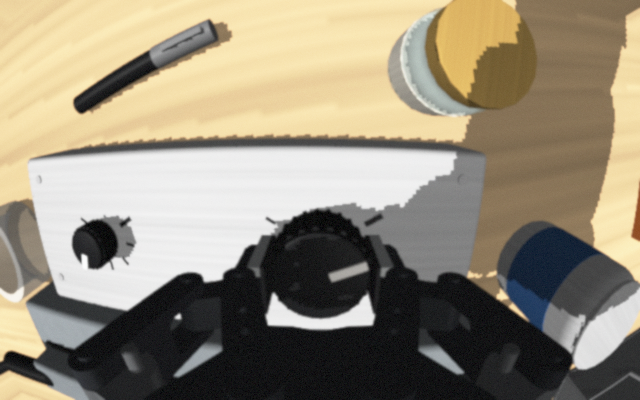

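The tool pulled about 3 mm in x with a 17 N force, because the grip is about 1.4 mm off the axis (true axis x about 0.560). I'll relieve that with tool +x, then turn gently onto the stop.

To row units: -0.18 rad / 4 = -0.045.

>>> pendant:
  rows:
    - [[0.001, 0, 0], 0]
    - [[0.0025, 0, 0], -0.0125]
    - [[0.0025, 0, 0], -0.025]
    - [[0.0025, 0, 0], -0.0375]
    - [[0.0025, 0, 0], -0.045]
    - [[0.0025, 0, 0], -0.045]

```text
time_s: 7.5
tcp_pos: [0.5583, 0.1301, 0.0615]
ee_rot: [0.005, -3.141, 0.001]
force: [-5.4, -4.9, 8.8]
opening: 0.0435
gripper_force: 25.2
```

```bash
python3 -c "
from h import *
s=arm.read_state();print(s['force'],s['ft_torque'],s['joint_pos'][5])"
```

```text
[-5.43854066 -4.94500042  8.79876231] [-0.8548187   0.77070316 -0.58544741] -1.4261554753632442
```

>>> pendant:
  rows:
    - [[0, 0, 0], -0.0075]
    - [[0, 0, 0], -0.0175]
    - [[0, 0, 0], -0.0175]

```text
time_s: 7.88
tcp_pos: [0.5586, 0.13, 0.0614]
ee_rot: [0.117, -3.139, 0.001]
force: [-1.8, -5.6, 4.9]
opening: 0.0434
gripper_force: 25.2
```

```bash
python3 - <<'E'
from h import *
s=arm.read_state(); i=arm.camera_info("wrist"); np.save("w4.npy",i,allow_pickle=True); im=arm.camera("wrist"); cv2.imwrite("pics/w4.png",im[:,:,::-1]);print(s["force"],s["ft_torque"],s["joint_pos"][5])
E
```

```text
[-1.77304799 -5.5903402   4.92854568] [-0.83576909  0.44177747  0.00372203] -1.4971116414542034
```

The reaction torque reached -0.59 N m, so the dial is on the stop, and then the grip slipped. I'll release, raise the tool and check the pointer.

>>> pendant:
  rows:
    - [[0, 0, 0], 0]
    - [[0, 0, 0], 0]
    - [[0, 0, 0], 0]
    - [[0, 0, 0], 0]
    - [[0, 0, -0.03], 0]
    - [[0, 0, -0.08], 0]
    - [[0, 0, -0.13], 0]
    - [[0, 0, -0.13], 0]
    - [[0, 0, -0.13], 0]
    - [[0, 0, -0.13], 0]
  finger_gap: 0.066

```text
time_s: 9.18
tcp_pos: [0.558, 0.1304, 0.1894]
ee_rot: [0.116, -3.137, 0.0]
force: [-0.0, 0.3, 0.0]
opening: 0.0661
gripper_force: 0.0
```

```bash
python3 - <<'E'
from h import *
s=arm.read_state(); i=arm.camera_info("wrist"); np.save("w5.npy",i,allow_pickle=True); im=arm.camera("wrist"); cv2.imwrite("pics/w5.png",im[:,:,::-1]);print(s["force"],s["joint_pos"],s["tcp_pos"],s["ee_rot"])
u,v=proj("wrist",np.array([.5605,.129,.089]),i);print(u,v,dial(im,i,u,v,.089,.022))
a,b=proj("wrist",np.array([.535,-.002,.077]),i);print(a,b,dial(im,i,a,b,.077,.0125))
E
```

```text
[-0.0478594   0.31877274  0.03452962] [ 1.48392640e-01  4.38844085e-01  1.63167986e+00  3.27695621e-05
  1.07345874e+00 -1.49662030e+00] [0.558024  0.1304443 0.1894151] [ 1.16439607e-01 -3.13705396e+00  3.71716448e-04]
317.9088781380025 199.5162890838351 (array([0.55904276, 0.13013416]), np.float64(0.021006057788240207), np.float64(100.90076261048777), np.float64(110.85641730916362), 130)
174.54079135384825 158.0387858889865 (array([ 0.53511383, -0.00069496]), np.float64(0.0098045076848087), np.float64(-42.10067616788672), np.float64(-21.41312086858941), 42)
```

View pics/w5.png

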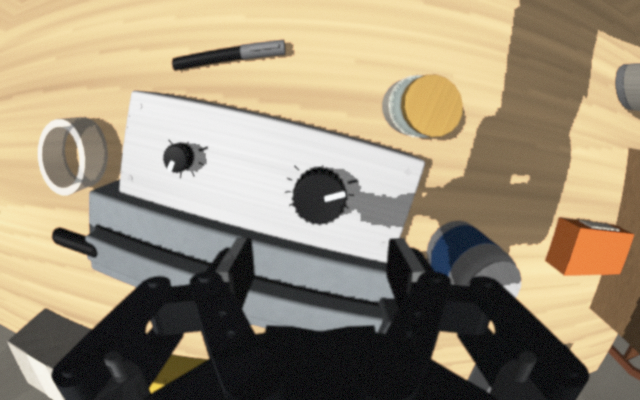

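Pointer at 110.9°, against about 109.3° expected at the stop, so the dial is on click 0. The small dial is unchanged (-21.2° to -21.4°), and the jar and tin are undisturbed. Averaging the opposed views puts the axis at (0.560, 0.1295). I'll re-centre and regrip.

>>> pendant:
  rows:
    - [[-0.0021, -0.0012, 0.03], 0]
    - [[-0.0021, -0.0012, 0.06], 0]
    - [[-0.0021, -0.0012, 0.09], 0]
    - [[-0.0021, -0.0012, 0.11], 0]
    - [[-0.0021, -0.0012, 0.122], 0]
    - [[-0.0021, -0.0012, 0.13], 0]
    - [[-0.0021, -0.0012, 0.13], 0]
    - [[-0.0021, -0.0012, 0.13], 0]

```text
time_s: 10.22
tcp_pos: [0.5612, 0.1296, 0.0614]
ee_rot: [-0.116, 3.138, 0.0]
force: [-0.4, 1.2, 0.2]
opening: 0.0661
gripper_force: 0.0
```

>>> pendant:
  rows:
    - [[0, 0, 0], 0]
    - [[0, 0, 0], 0]
    - [[0, 0, 0], 0]
    - [[0, 0, 0], 0]
    - [[0, 0, 0], 0]
    - [[0, 0, 0], 0]
    - [[0, 0, 0], 0]
  finger_gap: 0.03
  clamp_n: 25

```text
time_s: 11.1
tcp_pos: [0.5611, 0.13, 0.0616]
ee_rot: [-0.116, 3.138, 0.001]
force: [-1.5, 3.5, 4.7]
opening: 0.0431
gripper_force: 25.1
```

```bash
python3 -c "
from h import *
s=arm.read_state();print(s['force'],s['ft_torque'],s['joint_pos'][5])"
```

```text
[-1.46912277  3.52800791  4.72841786] [6.22221808e-01 2.71905150e-01 3.66971322e-04] -1.4989201204167524
```

To row units: 1.68 rad / 4 = 0.42.

>>> pendant:
  rows:
    - [[0, 0, 0], 0.035]
    - [[0, 0, 0], 0.07]
    - [[0, 0, 0], 0.105]
    - [[0, 0, 0], 0.14]
    - [[0, 0, 0], 0.175]
    - [[0, 0, 0], 0.21]
    - [[0, 0, 0], 0.245]
    - [[0, 0, 0], 0.28]
    - [[0, 0, 0], 0.315]
    - [[0, 0, 0], 0.35]
    - [[0, 0, 0], 0.385]
    - [[0, 0, 0], 0.4075]
    - [[0, 0, 0], 0.42]
    - [[0, 0, 0], 0.42]
    - [[0, 0, 0], 0.42]

```text
time_s: 12.98
tcp_pos: [0.5599, 0.1288, 0.0615]
ee_rot: [-2.259, -2.182, 0.004]
force: [-7.9, -5.5, 12.4]
opening: 0.043
gripper_force: 25.9
```

```bash
python3 - <<'E'
from h import *
s=arm.read_state(); im=arm.camera("wrist"); cv2.imwrite("pics/w6.png",im[:,:,::-1]);print(s["force"],s["ft_torque"],s["joint_pos"][5])
E
```

```text
[-7.93989991 -5.50180779 12.37612828] [-0.97500032  1.41279272 -0.00534798] 0.18104362301127935
```

View pics/w6.png

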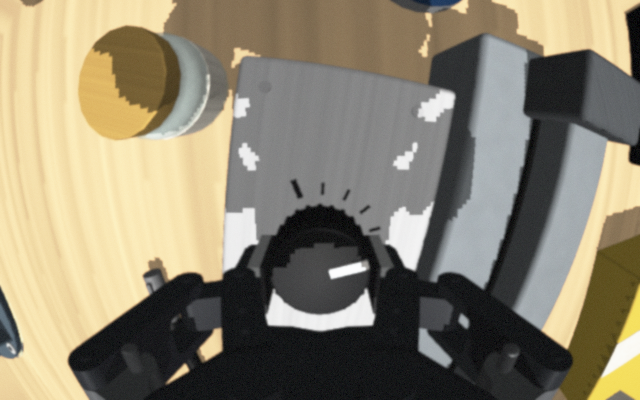

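The pointer at (365,266) lines up with the fourth tick after the long one, the small ticks being at (322,188), (347,195), (364,210) and (375,230). Torque is about zero. I'll release with a modest opening, since the fingers now face the casing, then rise and check.

>>> pendant:
  rows:
    - [[0, 0, 0], 0]
    - [[0, 0, 0], 0]
    - [[0, 0, 0], 0]
    - [[0, 0, 0], 0]
    - [[0, 0, -0.02], 0]
    - [[0, 0, -0.05], 0]
    - [[0, 0, -0.09], 0]
    - [[0, 0, -0.13], 0]
    - [[0, 0, -0.13], 0]
    - [[0, 0, -0.13], 0]
    - [[0, 0, -0.13], 0]
  finger_gap: 0.056

```text
time_s: 14.4
tcp_pos: [0.5603, 0.1294, 0.1896]
ee_rot: [-2.259, -2.181, 0.003]
force: [-0.3, 0.0, 0.1]
opening: 0.056
gripper_force: 0.0
```

```bash
python3 - <<'E'
from h import *
s=arm.read_state(); i=arm.camera_info("wrist"); im=arm.camera("wrist"); cv2.imwrite("pics/w7.png",im[:,:,::-1])
u,v=proj("wrist",np.array([.5605,.13,.089]),i);print(dial(im,i,u,v,.089,.022))
im=arm.camera("top");cv2.imwrite("pics/top7.png",im[:,:,::-1])
E
```

```text
(array([0.56044794, 0.13178895]), np.float64(0.020605980570439122), np.float64(2.2686629915509853), np.float64(13.373081166265045), 123)
```

View pics/w7.png

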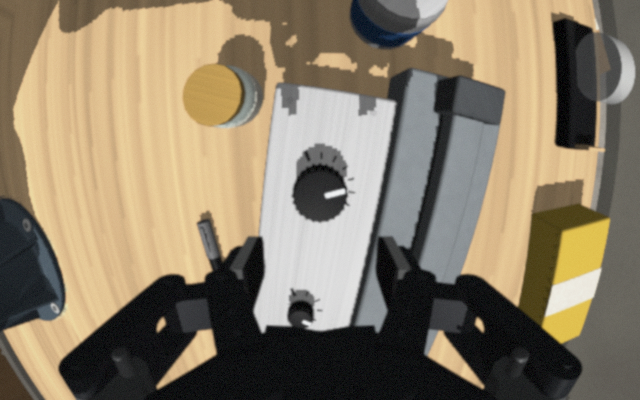

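The pointer is at 13.4°, which is 97.5° clockwise of the stop (four clicks is 96°). The gripper is clear, and the jar, tin and small dial look untouched. Handing in.

```bash
python3 -c "
from bench import arm
print(arm.finish_job())"
```

```text
the job is handed in; nothing more can be done
None
```

I turned the large dial anticlockwise to its stop, then clockwise four clicks (97.5° measured, 96° nominal), let go, and handed the job in at about 14.5 s, with no change seen in the small dial, jar or tin; I didn't check the tape roll in the final pictures.

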